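# Close the sliding lids of the sushi topping case

## Task

The wooden topping case on the sushi counter has been left open. With your fingertips, push each of its two sliding glass lids fully home against its own end of the case, so that the case is completely covered. Slide them gently, without gripping or slamming them or lifting them out of their tracks, and leave the cup, the dish and the brush where they are.

Things in the scene. Friction and masses are not known exactly. Their poses are not given: they have to be found in the camera images.
- case: Fixed open-topped box of pale wood, 280 mm (x) by 600 mm (y) by 117 mm high, with trays of fish in it. Origin: centre of its underside, on the counter; y runs along its length (to the robot's left at yaw 0). The lids stop against the inner faces of its ends, at y = +282 and -282 mm. Two stepped tracks run inside its long sides, 105 mm (upper) and 90 mm (lower) above the underside.
- upper_lid: Loose framed glass lid on the upper track: 244 mm (x) by 294 mm (y), 12 mm thick, about 0.5 kg, glass 2 mm below the frame. Origin: centre of its underside; axes as the case's. Slides along y with a few N of friction and 2 mm side play, over the lower lid. Shuts towards the +y end: shut, its origin is at y = +135 mm of the case. Wide open, its -y edge may stand near the lower lid's pull.
- lower_lid: Loose framed glass lid on the lower track, passing beneath the upper lid: 220 mm (x) by 294 mm (y), 12 mm thick, about 0.5 kg, glass 2 mm below the frame, friction a few N. Origin: centre of its underside; axes as the case's. Shuts towards the -y end: shut, its origin is at y = -135 mm of the case.
- upper_lid_pull (a point): Centre of the top face of the upper lid's pull: a wooden bar fixed on the frame, 120 mm long (x), 14 mm thick (y), standing 18 mm above the frame; the bar's centre is 15 mm in from the lid's +y edge. Axes as the lid's.
- lower_lid_pull (a point): Centre of the top face of the lower lid's pull: the same 120 x 14 x 18 mm bar, 15 mm in from the lid's -y edge. Axes as the lid's.
- cup: Bystander: loose dark stoneware cup, 72 mm across, 115 mm tall, standing on the counter beyond the case's left (+y) end. Origin: centre of its underside.
- dish: Bystander: loose small white dish, 90 mm across, 22 mm tall, on the counter beyond the case's right (-y) end. Origin: centre of its underside.
- brush: Bystander: loose sauce brush, 190 mm long, lying on the counter to the right (-y) of the case. Its x axis runs along its length.

How it is judged:
By the outcome, as a careful person would: the job done as asked, in the order asked, and still so for the second after the job is handed in, with the robot touching nothing.
It also fails if it takes over 45 s, if anything falls off the work surface, if the arm or the gripper's body presses on something with over 40 N, if the wrist force passes 120 N, or if a joint passes its speed limit or range.

## Robot

A 6-joint arm with a two-finger parallel gripper is mounted at the origin on the work surface. World frame = base frame: x ahead of the robot, y to its left, z up, the work surface at z = 0. Lengths are in mm, angles in rad, forces in N, time in s.
With the tool pointing down it reaches from about 350 to 775 mm from the base axis. Payload 7.3 kg.
Tool frame: the origin (TCP) lies at the very end of the fingers, on their centre line; the grasp point (between the pads) lies bot.grip_point_offset behind it (bot.grip_point_offset is the distance from the TCP to the grasp point, in mm); z points along the fingers, y is the line along which they close (so a half turn about z gives the same grasp; the last joint's range is limited). The gripper opens to 92 mm and grips with 3 to 60 N. Pads are 19 mm wide; open, the fingers measure 130 mm over their backs; the gripper's body (75 mm by 190 mm) begins 47 mm behind the grasp point.
Start: joints at [-1.37, 0.342, 1.524, -0, 1.275, -0.146], TCP at [178.466, -493.758, 200.741] pointing down, gripper open.
Joint ranges: [-2.53, 2.53], [-0.77, 2.02], [0.04, 2.7], [-1, 4.14], [0.28, 2.66], [-3.11, 3.11]. Speed limits (rad/s): [2.57, 2.57, 3.14, 3.14, 3.14, 3.14].

## Interface

Orientations are given as [roll, pitch, yaw] about the fixed x, y, z axes, in that order (R = Rz(yaw) Ry(pitch) Rx(roll)).
In Python, from plant import bot gives the robot as it stands. The module is installed in compiled form; this text tells all that it offers.
- The arm moves only by the tool carry_out, never from a script. Its argument "plan" is a list of rows, each an object of numbers: "tx", "ty", "tz": the shift along the world's x, y, z in mm; "rx", "ry", "rz": the turn, a rotation vector about the world's x, y, z in rad. A call has 1 to 12 rows; each row shifts and turns the commanded pose from where the row before left it; what a row does not reach is not made up. A row lasts 1/10 s, in which the tool goes at most 50 mm and 8.59 degrees, less where a joint would pass 70% of its speed; a pose out of reach is approached as far as the arm can. A call with a gripper value outside its range is refused whole. "gripper" is the closure, from 0 (fully open) to 1 (shut), set as the call begins (left out, the last holds). The fingers move at their own pace and stop on an object; the grip force is fixed at half the most. Time passes only in rows, so rows that do not move let the fingers close. It gives the time, the measured TCP pose, the force, the opening and the grip force at its end, in the units of the state.
- bot.get_obs(): the state, without advancing time (a new reading comes with each control period).
- bot.capture(name): name is "scene" or "top"; returns the picture (400x640x3 uint8, red, green, blue); there is no depth.
- bot.camera_model(name): a dict with "camera_matrix" (3x3 intrinsics, pixels), "R" (3x3) and "t" (3): a world point X has camera coordinates R X + t. Camera axes: x right, y down, z forward; pixel columns grow to the right and rows downward; lengths in mm; the calibration is good to about 2 mm. A picture is of the moment at which its call begins. camera_model takes no time and is no camera call.
- bot.close_job(): hands the job in; it is judged then, once.
The state is a dict: "time": time; "joint_positions": joint angles; "dq": joint speeds; "tau": joint torques, N m; "tool_pos": TCP position; "tcp_rot": TCP orientation; "contact_force": force on the tool from outside, world axes, zero at the start; "moment": the same for the moment, N m; "grip_width": finger opening in mm; "finger_force": force on a finger pad.
Only numpy, scipy, OpenCV 4.12 (cv2) and the standard library are available. Lean on these libraries where they do the work, as an engineer would, in place of code of your own. Each camera call takes 0.05 s, during which the arm holds its last target. There are 200 camera calls.

## Working session

There is one attempt and no reset: what is moved stays moved. The work goes in short steps, Python scripts to look and compute and a tool call to move; the robot and the scene stay as the last step left them, time stands still between calls to the robot, and variables do not carry over. Pictures are saved under pics/ and viewed, at most 10 in all, crops included, and the job is handed in when it is done.

Besides the shell and the picture viewer there is one more tool, called after "Call:" by a JSON object that holds its "method" and its "body", one argument or row to a line. carry_out: Moves the arm, as the interface text tells. Its arguments: {"type":"object","properties":{"plan":{"type":"array"},"gripper":{"type":"number"}},"required":["plan"]}

```bash
mkdir -p pics; python3 - <<'E'
from plant import bot
import cv2
for n in("scene","top"):
    im=bot.capture(n); cv2.imwrite(f"pics/{n}0.png",im[:,:,::-1])
    m=bot.camera_model(n); print(n,m)
print(bot.grip_point_offset); print(bot.get_obs())
E
```

```text
scene {'camera_matrix': array([[404.22032308,   0.        , 317.64187327],
       [  0.        , 404.22032308, 201.60428219],
       [  0.        ,   0.        ,   1.        ]]), 'R': array([[-0.17765915,  0.98406939,  0.00668381],
       [ 0.80728125,  0.14962013, -0.57088598],
       [-0.56279144, -0.0960274 , -0.82100215]]), 't': array([ 119.14830361, -379.30750488, 1698.28736004])}
top {'camera_matrix': array([[477.55341652,   0.        , 320.90681809],
       [  0.        , 477.55341652, 199.91230889],
       [  0.        ,   0.        ,   1.        ]]), 'R': array([[-0.02396269, -0.99962457,  0.01328541],
       [-0.98244443,  0.02108735, -0.18535985],
       [ 0.18501011, -0.0174939 , -0.9825809 ]]), 't': array([   1.37648842,  566.06133047, 1331.53741305])}
18.8
{'time': 0.1, 'joint_positions': array([-1.36998163e+00,  3.42655172e-01,  1.52491373e+00,  1.58944164e-06,
        1.27540274e+00, -1.45978260e-01]), 'dq': array([-0.00098878, -0.00228009, -0.00306392,  0.00256103, -0.00096353,
        0.00027499]), 'tau': array([ 2.17385030e-03, -4.32003701e+01, -2.44694906e+01,  7.19736493e-02,
        5.26879902e-02, -5.15536908e-05]), 'tool_pos': array([ 178.39112034, -493.34156701,  200.11609355]), 'tcp_rot': array([-3.14022855e+00, -2.02091647e-04,  3.46792358e-01]), 'contact_force': array([ 0.34577991,  1.1275774 , -0.39428528]), 'moment': array([ 0.01521472, -0.00691226, -0.00032457]), 'finger_force': 0.0, 'grip_width': 91.77744042500211}
```

View pics/scene0.png

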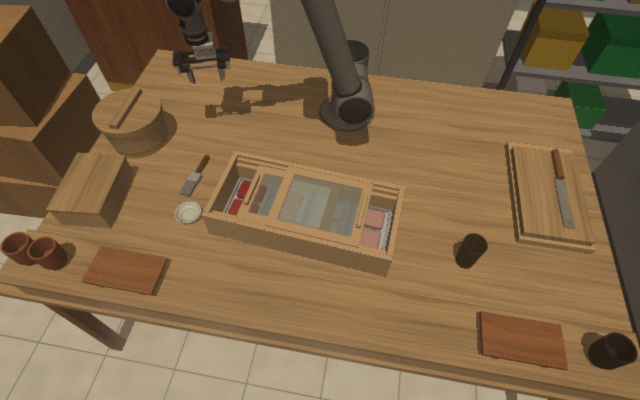

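View pics/top0.png

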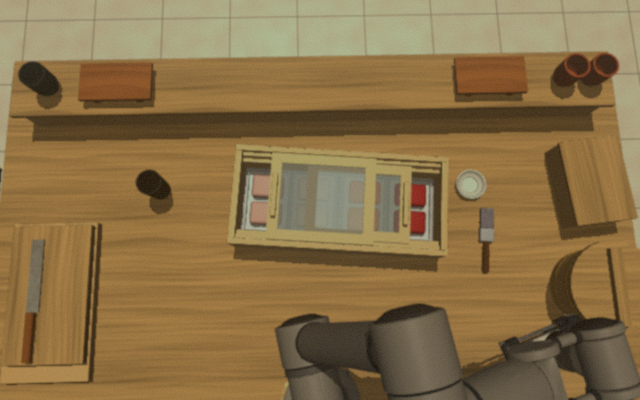

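The scene picture shows the case with both lids part open. In the top view the case spans columns 230–448 and rows 146–257, with the upper pull near (275,185) and the lower pull near (406,202). The cup is at (152,184), the dish at (471,184) and the brush at (486,240). I'll enlarge the case to measure it.

```bash
python3 - <<'E'
import cv2
im=cv2.imread("pics/top0.png")[135:270,220:460]
im=cv2.resize(im,None,fx=3.3,fy=3.3,interpolation=cv2.INTER_CUBIC); cv2.imwrite("pics/c1.png",im)
E
```

```text
(no output)
```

View pics/c1.png

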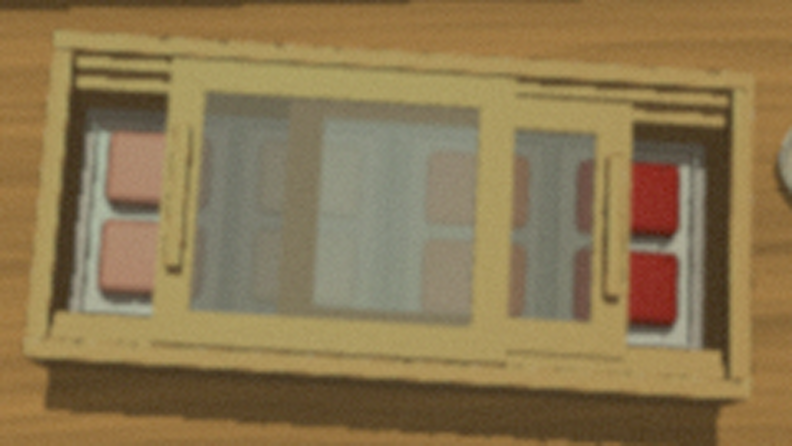

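```bash
cat > h.py <<'E'
import numpy as np
from scipy.optimize import least_squares
from plant import bot
def ray(n,u,v,z):
    m=bot.camera_model(n);R,t=m["R"],m["t"];d=R.T@np.linalg.solve(m["camera_matrix"],[u,v,1]);c=-R.T@t
    return (c+d*(z-c[2])/d[2])[:2]
def fit(pts):  # world xy of corners TL,TR,BR,BL -> x,y,yaw
    L=np.array([[140,300],[140,-300],[-140,-300],[-140,300]])
    def f(p):
        c,s=np.cos(p[2]),np.sin(p[2]); return (L@np.array([[c,s],[-s,c]])+p[:2]-pts).ravel()
    r=least_squares(f,[500,0,0]); return r.x,r.fun
def tocase(p,P):
    c,s=np.cos(p[2]),np.sin(p[2]); return np.array([[c,s],[-s,c]])@(P-p[:2])
E
python3 - <<'E'
from h import *
np.set_printoptions(precision=3,suppress=True)
g=lambda a,b,z: ray("top",220+a/3.3,135+b/3.3,z)
C=np.array([g(*q,117) for q in[(55,32),(752,76),(748,397),(25,357)]])
p,r=fit(C);print(C.tolist());print(p,r)
for n,q in dict(up=(180,197,135),lo=(612,226,120),upe1=(173,58,117),upe2=(153,342,117),upm1=(516,75,117),upm2=(507,362,117),loe1=(632,103,102),loe2=(627,360,102)).items(): print(n,g(*q),tocase(p,g(*q)))
for n,u,v,z in[("cup",150,180,115),("dish",471,184,22)]: print(n,ray("top",u,v,z),tocase(p,ray("top",u,v,z)))
E
```

```text
[[717.2240169449584, 223.14972843426477], [666.3215055022911, -371.1415453171221], [393.6889538674853, -347.7920135045341], [440.05497147003723, 245.31316575319465]]
[554.322 -62.618  -0.082] [ 1.168  1.776  2.993 -1.922 -3.436 -2.369 -0.725  2.515]
up [567.667 115.999] [ -1.31 179.11]
lo [ 538.282 -243.269] [  -1.21  -181.358]
upe1 [692.185 122.684] [122.244 195.957]
upe2 [450.032 140.378] [-120.545  193.785]
upm1 [ 671.289 -169.262] [125.298 -96.72 ]
upm2 [ 426.947 -150.699] [-119.744  -98.205]
loe1 [ 648.535 -270.195] [ 110.876 -199.176]
loe2 [ 427.691 -252.916] [-110.641 -200.018]
cup [620.653 462.496] [ 23.156 528.779]
dish [ 610.623 -462.892] [  88.853 -394.328]
```

Call:
{"method": "carry_out", "body": {
  "plan": [
    {"tx":24,"ty":36,"rz":0.143},
    {"tx":24,"ty":36,"rz":0.143},
    {"tx":24,"ty":36,"rz":0.143},
    {"tx":24,"ty":36,"rz":0.143},
    {"tx":24,"ty":36,"rz":0.143},
    {"tx":24,"ty":36,"rz":0.143},
    {"tx":24,"ty":36,"rz":0.143},
    {"tx":24,"ty":36,"rz":0.143},
    {"tx":24,"ty":36},
    {"tx":24,"ty":36},
    {"tx":24,"ty":36},
    {"tx":24,"ty":36}
  ],
  "gripper": 1
}}

```text
invalid input at $.plan[0]: expected keys tx, ty, tz, rx, ry, rz
```

Call:
{"method": "carry_out", "body": {
  "plan": [
    {"tx":24,"ty":36,"tz":0,"rx":0,"ry":0,"rz":0.143},
    {"tx":24,"ty":36,"tz":0,"rx":0,"ry":0,"rz":0.143},
    {"tx":24,"ty":36,"tz":0,"rx":0,"ry":0,"rz":0.143},
    {"tx":24,"ty":36,"tz":0,"rx":0,"ry":0,"rz":0.143},
    {"tx":24,"ty":36,"tz":0,"rx":0,"ry":0,"rz":0.143},
    {"tx":24,"ty":36,"tz":0,"rx":0,"ry":0,"rz":0.143},
    {"tx":24,"ty":36,"tz":0,"rx":0,"ry":0,"rz":0.143},
    {"tx":24,"ty":36,"tz":0,"rx":0,"ry":0,"rz":0.143},
    {"tx":24,"ty":36,"tz":0,"rx":0,"ry":0,"rz":0},
    {"tx":24,"ty":36,"tz":0,"rx":0,"ry":0,"rz":0},
    {"tx":24,"ty":36,"tz":0,"rx":0,"ry":0,"rz":0},
    {"tx":24,"ty":36,"tz":0,"rx":0,"ry":0,"rz":0}
  ],
  "gripper": 1
}}

```text
time: 1.3
tool_pos: [467.0, -60.0, 200.6]
tcp_rot: [-3.141, 0.0, 1.491]
contact_force: [0.0, -0.7, -0.0]
grip_width: 2.0
finger_force: 0.0
```

Call:
{"method": "carry_out", "body": {
  "plan": [
    {"tx":25,"ty":37,"tz":0,"rx":0,"ry":0,"rz":0},
    {"tx":25,"ty":37,"tz":0,"rx":0,"ry":0,"rz":0},
    {"tx":25,"ty":37,"tz":0,"rx":0,"ry":0,"rz":0},
    {"tx":24,"ty":37,"tz":0,"rx":0,"ry":0,"rz":0},
    {"tx":0,"ty":0,"tz":-25,"rx":0,"ry":0,"rz":0},
    {"tx":0,"ty":0,"tz":-25,"rx":0,"ry":0,"rz":0},
    {"tx":0,"ty":0,"tz":-10,"rx":0,"ry":0,"rz":0},
    {"tx":0,"ty":0,"tz":0,"rx":0,"ry":0,"rz":0}
  ]
}}

```text
time: 2.1
tool_pos: [564.4, 86.1, 139.2]
tcp_rot: [-3.138, 0.0, 1.491]
contact_force: [-0.3, -0.6, -0.4]
grip_width: 0.3
finger_force: 0.0
```

```bash
python3 - <<'E'
from h import *
import cv2
a=bot.capture("scene")[130:280,190:420,::-1];b=bot.capture("top")[135:270,220:460,::-1]
f=lambda i:cv2.resize(i,(640,int(640*i.shape[0]/i.shape[1]))[:2],interpolation=cv2.INTER_CUBIC)
A=cv2.resize(a,(450,293));B=cv2.resize(b,(520,293))
cv2.imwrite("pics/d1.png",cv2.vconcat([cv2.resize(a,(450,293)),cv2.resize(b,(450,253))]))
E
```

```text
(no output)
```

View pics/d1.png

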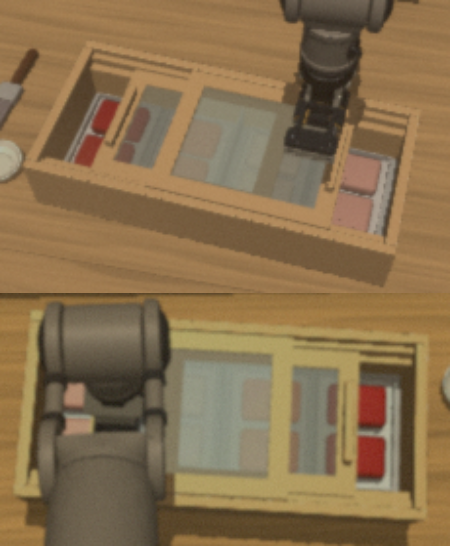

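The fingers are over the upper lid just on the -y side of its pull (scene tip at about (310,150), bar at (337,165)), clear of it. I'll go down and push towards +y.

Call:
{"method": "carry_out", "body": {
  "plan": [
    {"tx":0,"ty":0,"tz":-10,"rx":0,"ry":0,"rz":0},
    {"tx":0,"ty":0,"tz":-6,"rx":0,"ry":0,"rz":0},
    {"tx":0.2,"ty":3,"tz":0,"rx":0,"ry":0,"rz":0},
    {"tx":0.2,"ty":3,"tz":0,"rx":0,"ry":0,"rz":0},
    {"tx":0.2,"ty":3,"tz":0,"rx":0,"ry":0,"rz":0},
    {"tx":0.2,"ty":3,"tz":0,"rx":0,"ry":0,"rz":0},
    {"tx":0.2,"ty":3,"tz":0,"rx":0,"ry":0,"rz":0},
    {"tx":0.2,"ty":3,"tz":0,"rx":0,"ry":0,"rz":0},
    {"tx":0.3,"ty":4,"tz":0,"rx":0,"ry":0,"rz":0},
    {"tx":0.3,"ty":4,"tz":0,"rx":0,"ry":0,"rz":0}
  ]
}}

```text
time: 3.2
tool_pos: [567.3, 112.6, 124.7]
tcp_rot: [3.142, -0.0, 1.491]
contact_force: [0.8, 0.1, -0.4]
grip_width: 0.9
finger_force: 0.0
```

```bash
cat > look.py <<'E'
import sys,cv2
from h import *
a=bot.capture("scene")[130:280,190:420,::-1];b=bot.capture("top")[135:270,220:460,::-1]
cv2.imwrite(f"pics/{sys.argv[1]}.png",cv2.vconcat([cv2.resize(a,(490,320),interpolation=2),cv2.resize(b,(490,276),interpolation=2)]))
print(bot.get_obs()["contact_force"],bot.get_obs()["tool_pos"])
E
python3 look.py e1
```

```text
[ 0.69895286 -0.36779373  0.57650419] [567.26718587 112.83087225 124.72848559]
```

View pics/e1.png

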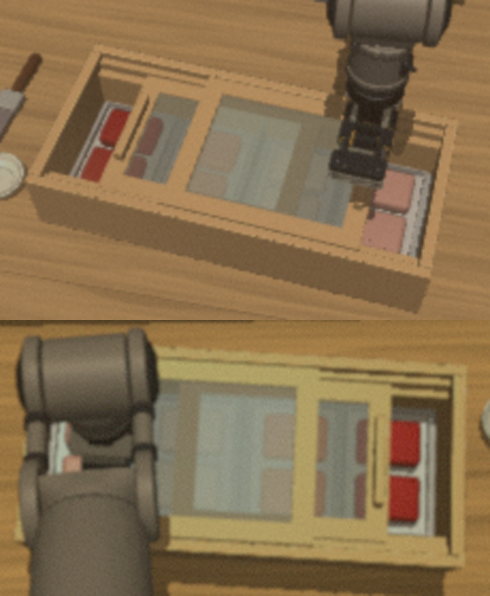

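The fingers now hide the upper pull, with contact near (360,170) in the scene view. I'll check numerically whether the lid has moved yet.

```bash
cat > edge.py <<'E'
import cv2
from h import *
a=cv2.imread("pics/top0.png")[:,:,::-1].astype(np.float32);b=bot.capture("top").astype(np.float32)
def sh(y0,y1,x0,x1):
    A=cv2.cvtColor(a[y0:y1,x0:x1],cv2.COLOR_RGB2GRAY);B=cv2.cvtColor(b,cv2.COLOR_RGB2GRAY)
    r=cv2.matchTemplate(B[y0-3:y1+3,220:455],A,cv2.TM_CCOEFF_NORMED);_,m,_,l=cv2.minMaxLoc(r)
    return (l[0]+220-x0,l[1]-3,round(m,3))
print("upper -y edge shift px",sh(175,228,366,382),"lower pull",sh(178,230,395,415))
o=bot.get_obs();print(o["contact_force"].round(1),o["tool_pos"].round(1))
E
python3 edge.py
```

```text
upper -y edge shift px (0, 0, 0.99) lower pull (0, 0, 0.995)
[-0.4 -0.8  0.1] [567.3 112.6 124.7]
```

```bash
python3 - <<'E'
from h import *
print("bar from scene",ray("scene",363.5,209.7,135), ray("scene",367.3,193.9,135),ray("scene",359.6,225.5,135))
for n in("scene","top"):
    m=bot.camera_model(n)
    for P in([567.3,112.6,124.7],[567.7,116,135]):
        q=m["camera_matrix"]@(m["R"]@P+m["t"]);print(n,q[:2]/q[2])
import cv2
im=bot.capture("scene")[180:240,320:400,::-1]
z=cv2.imread("pics/scene0.png")[180:240,320:400]
cv2.imwrite("pics/f1.png",cv2.resize(cv2.hconcat([z,im]),None,fx=5,fy=5,interpolation=2))
E
```

```text
bar from scene [573.07397344 125.89962572] [510.66357925 130.9253077 ] [632.26877567 120.84025656]
scene [359.15588064 209.37076379]
scene [360.5288043 207.8027157]
top [276.09288546 195.53739299]
top [274.54498704 194.68525493]
```

View pics/f1.png

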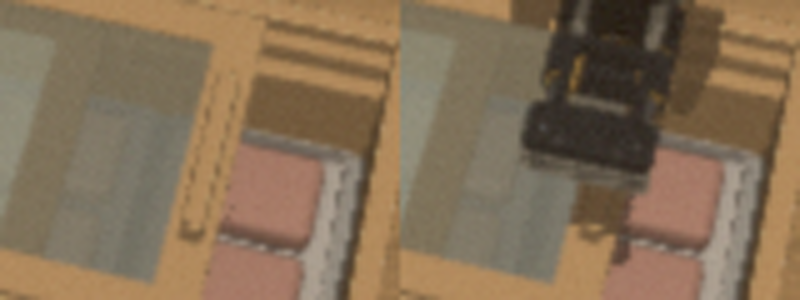

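The bar is hidden behind the gripper body, and there's no force or lid motion so far. The scene view puts the bar at y≈121–126, slightly further +y than the top view did. I'll advance slowly until contact.

Call:
{"method": "carry_out", "body": {
  "plan": [
    {"tx":0.2,"ty":2,"tz":0,"rx":0,"ry":0,"rz":0},
    {"tx":0.2,"ty":2,"tz":0,"rx":0,"ry":0,"rz":0},
    {"tx":0.2,"ty":2,"tz":0,"rx":0,"ry":0,"rz":0},
    {"tx":0.2,"ty":2,"tz":0,"rx":0,"ry":0,"rz":0}
  ]
}}

```text
time: 3.8
tool_pos: [568.1, 120.4, 124.7]
tcp_rot: [3.141, 0.0, 1.491]
contact_force: [0.4, -0.2, -0.7]
grip_width: 0.5
finger_force: 0.0
```

```bash
python3 edge.py
```

```text
upper -y edge shift px (0, 0, 0.99) lower pull (0, 0, 0.995)
[-0.   0.3 -0.9] [568.1 120.7 124.8]
```

```bash
python3 - <<'E'
from h import *
import cv2
o=bot.get_obs();print(o["joint_positions"].round(3),o["tcp_rot"],o["moment"])
n=bot.capture("top")[:,:,::-1].astype(int);a=cv2.imread("pics/top0.png").astype(int)
for r in(165,200,225,240):
    print(r,"old",a[r,355:420:1,0].tolist());print(r,"new",n[r,355:420:1,0].tolist())
im=bot.capture("scene")[150:250,290:410,::-1]
q=bot.capture("top")[130:260,220:376,::-1].copy()
cv2.imwrite("pics/g1.png",cv2.hconcat([cv2.resize(im,(400,333),interpolation=2),cv2.resize(q,(400,333),interpolation=2)]))
E
```

```text
[0.077 0.51  1.476 0.    1.155 0.157] [ 3.14143106e+00 -1.63837923e-04  1.49100720e+00] [ 0.01683309 -0.0231515   0.01185829]
165 old [96, 97, 97, 93, 98, 93, 95, 100, 99, 99, 97, 97, 95, 98, 95, 97, 101, 96, 99, 99, 95, 95, 92, 94, 92, 94, 92, 93, 86, 86, 85, 84, 81, 82, 80, 78, 77, 78, 81, 79, 75, 78, 75, 75, 74, 74, 70, 75, 68, 68, 68, 71, 69, 67, 69, 67, 68, 66, 70, 71, 71, 68, 70, 79, 76]
165 new [101, 102, 98, 96, 101, 102, 104, 99, 102, 102, 96, 98, 104, 104, 104, 98, 95, 99, 104, 99, 100, 97, 100, 89, 96, 96, 92, 93, 88, 90, 88, 89, 85, 89, 83, 83, 76, 79, 79, 80, 82, 82, 79, 76, 75, 78, 76, 74, 72, 73, 71, 74, 72, 68, 70, 72, 73, 73, 74, 75, 70, 76, 74, 74, 79]
200 old [109, 112, 110, 112, 110, 113, 110, 111, 101, 97, 99, 95, 99, 99, 97, 98, 94, 96, 96, 95, 87, 84, 87, 81, 85, 99, 108, 108, 104, 100, 105, 101, 98, 100, 102, 106, 109, 104, 104, 84, 70, 66, 73, 68, 77, 84, 93, 80, 64, 79, 91, 95, 86, 81, 82, 74, 57, 38, 28, 36, 39, 41, 34, 37, 35]
200 new [113, 116, 114, 113, 112, 114, 117, 117, 105, 101, 97, 100, 100, 103, 100, 100, 100, 97, 101, 95, 93, 85, 79, 79, 84, 104, 
[... 592 characters left out ...]
7, 105, 108, 109, 104, 104, 104, 108, 109, 109, 110, 88, 71, 72, 65, 78, 82, 84, 94, 92, 76, 53, 53, 42, 52, 74, 90, 88, 61, 41, 40, 37, 37, 42, 37, 32, 32, 39]
240 old [96, 98, 94, 95, 94, 91, 97, 97, 95, 95, 98, 96, 89, 95, 94, 98, 98, 93, 93, 90, 92, 93, 90, 91, 89, 91, 84, 92, 91, 91, 90, 86, 89, 95, 90, 90, 91, 92, 94, 94, 96, 91, 95, 92, 93, 89, 90, 93, 93, 93, 87, 93, 92, 94, 92, 86, 86, 88, 90, 90, 91, 92, 88, 89, 96]
240 new [99, 98, 96, 96, 97, 98, 98, 95, 94, 94, 99, 98, 97, 98, 96, 95, 103, 99, 95, 95, 96, 92, 93, 94, 90, 94, 91, 93, 96, 97, 96, 92, 95, 95, 93, 98, 94, 95, 97, 96, 98, 96, 96, 91, 91, 90, 97, 93, 96, 96, 95, 92, 92, 95, 88, 91, 92, 95, 92, 94, 99, 99, 99, 98, 102]
```

View pics/g1.png

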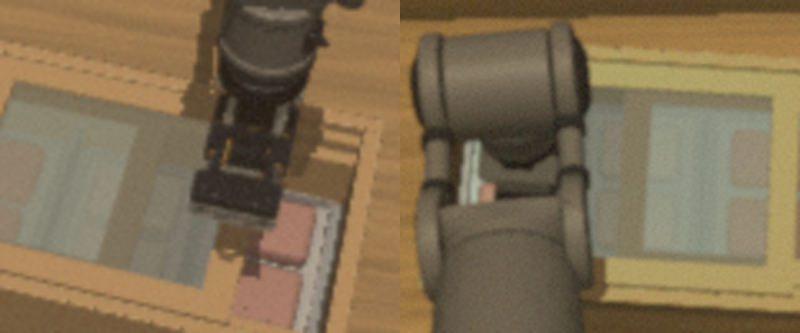

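```bash
python3 - <<'E'
from h import *
m=bot.camera_model("scene");T=np.array([568.1,120.5,124.7]);y=-0.08
R=np.array([[np.cos(y),-np.sin(y),0],[np.sin(y),np.cos(y),0],[0,0,1]])
for d in[(95,37,66),(95,-37,66),(95,37,90),(95,-37,90),(37,95,66),(37,-95,66),(19,9,0),(19,-9,0),(0,0,0),(0,0,66)]:
    q=m["camera_matrix"]@(m["R"]@(T+R@d)+m["t"]);q=q[:2]/q[2];print(d,q.round(1),((q-[290,150])*10/3).round())
E
```

```text
(95, 37, 66) [370.1 226.7] [267. 256.]
(95, -37, 66) [344.8 221. ] [183. 237.]
(95, 37, 90) [371.1 222.3] [270. 241.]
(95, -37, 90) [345.3 216.5] [184. 222.]
(37, 95, 66) [393.4 214.7] [345. 216.]
(37, -95, 66) [330.  200.8] [133. 169.]
(19, 9, 0) [363.3 215.5] [244. 218.]
(19, -9, 0) [357.6 214.3] [225. 214.]
(0, 0, 0) [361.6 210. ] [239. 200.]
(0, 0, 66) [363.8 197.8] [246. 159.]
```

Call:
{"method": "carry_out", "body": {
  "plan": [
    {"tx":0,"ty":0,"tz":-1,"rx":0,"ry":0,"rz":0},
    {"tx":0,"ty":0,"tz":-1,"rx":0,"ry":0,"rz":0}
  ]
}}

```text
time: 4.2
tool_pos: [568.1, 120.2, 122.7]
tcp_rot: [3.142, 0.0, 1.491]
contact_force: [0.5, -0.6, 1.2]
grip_width: 0.3
finger_force: 0.0
```

Call:
{"method": "carry_out", "body": {
  "plan": [
    {"tx":0,"ty":0,"tz":-1,"rx":0,"ry":0,"rz":0},
    {"tx":0,"ty":0,"tz":-1,"rx":0,"ry":0,"rz":0},
    {"tx":0,"ty":0,"tz":0,"rx":0,"ry":0,"rz":0}
  ]
}}

```text
time: 4.5
tool_pos: [568.0, 120.2, 120.5]
tcp_rot: [-3.141, 0.0, 1.491]
contact_force: [-0.2, -0.1, -0.2]
grip_width: 0.9
finger_force: 0.0
```

```bash
python3 - <<'E'
from h import *
import cv2
m=bot.camera_model("scene");k=8
T=np.array([178.4,-493.3,200.1]);yaw=.347
ty=np.array([np.sin(yaw),-np.cos(yaw),0])
im=cv2.resize(cv2.imread("pics/scene0.png")[30:100,160:250],None,fx=k,fy=k,interpolation=2)
for dz,c in((0,(0,0,255)),(14,(0,255,255)),(66,(0,255,0))):
    for s in(-65,-46,46,65):
        q=m["camera_matrix"]@(m["R"]@(T+s*ty+[0,0,dz])+m["t"]);q=(q[:2]/q[2]-[160,30])*k
        cv2.circle(im,tuple(int(v) for v in q),4,c,-1)
cv2.imwrite("pics/h1.png",im)
E
```

```text
(no output)
```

View pics/h1.png

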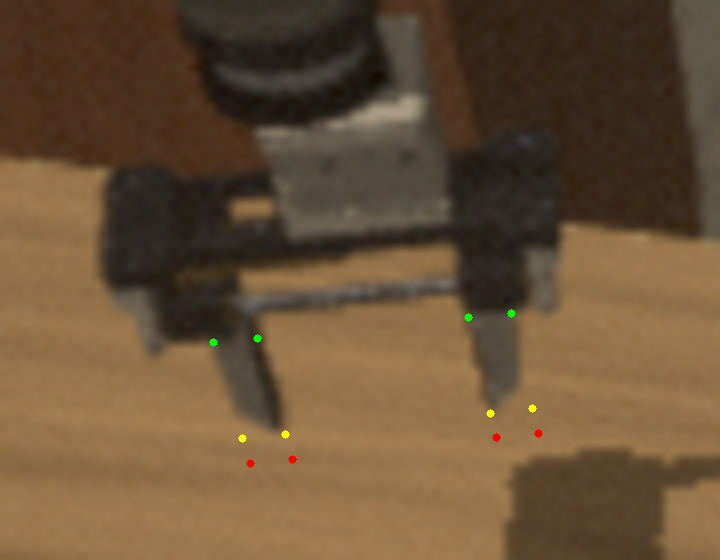

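The overlay shows the real fingertips (at (278,428) and (497,405)) about 17 mm above the reported TCP (red dots). The fingers have therefore been passing just above the bar. I'll back off, go about 15 mm lower and push again.

Call:
{"method": "carry_out", "body": {
  "plan": [
    {"tx":-1,"ty":-15,"tz":5,"rx":0,"ry":0,"rz":0},
    {"tx":-1,"ty":-16,"tz":0,"rx":0,"ry":0,"rz":0},
    {"tx":0,"ty":0,"tz":0,"rx":0,"ry":0,"rz":0},
    {"tx":0,"ty":0,"tz":-8,"rx":0,"ry":0,"rz":0},
    {"tx":0,"ty":0,"tz":-6,"rx":0,"ry":0,"rz":0},
    {"tx":0,"ty":0,"tz":-4,"rx":0,"ry":0,"rz":0},
    {"tx":0,"ty":0,"tz":-2,"rx":0,"ry":0,"rz":0},
    {"tx":0,"ty":0,"tz":0,"rx":0,"ry":0,"rz":0}
  ]
}}

```text
time: 5.3
tool_pos: [565.8, 89.5, 105.2]
tcp_rot: [-3.141, 0.0, 1.491]
contact_force: [-0.6, -0.4, -0.0]
grip_width: 0.5
finger_force: 0.0
```

Call:
{"method": "carry_out", "body": {
  "plan": [
    {"tx":0.2,"ty":3,"tz":0,"rx":0,"ry":0,"rz":0},
    {"tx":0.2,"ty":3,"tz":0,"rx":0,"ry":0,"rz":0},
    {"tx":0.2,"ty":3,"tz":0,"rx":0,"ry":0,"rz":0},
    {"tx":0.2,"ty":3,"tz":0,"rx":0,"ry":0,"rz":0},
    {"tx":0.2,"ty":3,"tz":0,"rx":0,"ry":0,"rz":0},
    {"tx":0.2,"ty":3,"tz":0,"rx":0,"ry":0,"rz":0}
  ]
}}

```text
time: 5.9
tool_pos: [567.4, 107.1, 105.9]
tcp_rot: [3.141, 0.001, 1.491]
contact_force: [0.1, -2.0, 1.1]
grip_width: 0.5
finger_force: 1.2
```

```bash
python3 edge.py
```

```text
upper -y edge shift px (-1, 0, 0.976) lower pull (0, 0, 0.995)
[-0.4 -1.9 -0.1] [567.3 107.6 105.8]
```

Contact: the lid is moving at about 2 N. I'll keep pushing.

Call:
{"method": "carry_out", "body": {
  "plan": [
    {"tx":0.4,"ty":4,"tz":0,"rx":0,"ry":0,"rz":0},
    {"tx":0.4,"ty":5,"tz":0,"rx":0,"ry":0,"rz":0},
    {"tx":0.4,"ty":5,"tz":0,"rx":0,"ry":0,"rz":0},
    {"tx":0.4,"ty":5,"tz":0,"rx":0,"ry":0,"rz":0},
    {"tx":0.4,"ty":5,"tz":0,"rx":0,"ry":0,"rz":0},
    {"tx":0.4,"ty":5,"tz":0,"rx":0,"ry":0,"rz":0},
    {"tx":0.4,"ty":5,"tz":0,"rx":0,"ry":0,"rz":0},
    {"tx":0.4,"ty":5,"tz":0,"rx":0,"ry":0,"rz":0},
    {"tx":0.4,"ty":5,"tz":0,"rx":0,"ry":0,"rz":0},
    {"tx":0.4,"ty":5,"tz":0,"rx":0,"ry":0,"rz":0},
    {"tx":0.4,"ty":5,"tz":0,"rx":0,"ry":0,"rz":0},
    {"tx":0.4,"ty":5,"tz":0,"rx":0,"ry":0,"rz":0}
  ]
}}

```text
time: 7.15
tool_pos: [572.1, 166.6, 105.8]
tcp_rot: [3.141, 0.0, 1.491]
contact_force: [-0.7, -2.6, 2.4]
grip_width: 0.1
finger_force: 1.5
```

```bash
python3 edge.py
```

```text
upper -y edge shift px (-23, -1, 0.976) lower pull (0, 0, 0.995)
[-0.4 -1.4  1. ] [572.1 167.5 105.7]
```

Call:
{"method": "carry_out", "body": {
  "plan": [
    {"tx":0.2,"ty":2,"tz":0,"rx":0,"ry":0,"rz":0},
    {"tx":0.2,"ty":2,"tz":0,"rx":0,"ry":0,"rz":0},
    {"tx":0.2,"ty":2,"tz":0,"rx":0,"ry":0,"rz":0},
    {"tx":0.2,"ty":2,"tz":0,"rx":0,"ry":0,"rz":0},
    {"tx":0.2,"ty":2,"tz":0,"rx":0,"ry":0,"rz":0},
    {"tx":0.2,"ty":2,"tz":0,"rx":0,"ry":0,"rz":0},
    {"tx":0.2,"ty":2,"tz":0,"rx":0,"ry":0,"rz":0},
    {"tx":0.2,"ty":2,"tz":0,"rx":0,"ry":0,"rz":0}
  ]
}}

```text
time: 8.0
tool_pos: [573.6, 182.4, 105.7]
tcp_rot: [-3.142, 0.0, 1.491]
contact_force: [-0.4, -2.0, 0.5]
grip_width: 0.3
finger_force: 1.2
```

Call:
{"method": "carry_out", "body": {
  "plan": [
    {"tx":0.1,"ty":1,"tz":0,"rx":0,"ry":0,"rz":0},
    {"tx":0.1,"ty":1,"tz":0,"rx":0,"ry":0,"rz":0},
    {"tx":0.1,"ty":1,"tz":0,"rx":0,"ry":0,"rz":0},
    {"tx":0.1,"ty":1,"tz":0,"rx":0,"ry":0,"rz":0}
  ]
}}

```text
time: 8.4
tool_pos: [574.0, 186.3, 105.7]
tcp_rot: [-3.142, 0.0, 1.491]
contact_force: [-0.1, -1.1, 0.6]
grip_width: 0.4
finger_force: 1.1
```

Call:
{"method": "carry_out", "body": {
  "plan": [
    {"tx":0.1,"ty":1,"tz":0,"rx":0,"ry":0,"rz":0},
    {"tx":0.1,"ty":1,"tz":0,"rx":0,"ry":0,"rz":0},
    {"tx":0.1,"ty":1,"tz":0,"rx":0,"ry":0,"rz":0}
  ]
}}

```text
time: 8.7
tool_pos: [574.2, 187.9, 105.7]
tcp_rot: [-3.141, 0.003, 1.491]
contact_force: [-1.5, -10.1, 1.8]
grip_width: 0.3
finger_force: 5.0
```

Call:
{"method": "carry_out", "body": {
  "plan": [
    {"tx":0.1,"ty":1,"tz":0,"rx":0,"ry":0,"rz":0},
    {"tx":0.1,"ty":1,"tz":0,"rx":0,"ry":0,"rz":0}
  ]
}}

```text
time: 8.9
tool_pos: [574.3, 188.1, 105.6]
tcp_rot: [-3.141, 0.005, 1.491]
contact_force: [-2.7, -15.9, 2.7]
grip_width: 0.5
finger_force: 8.2
```

The upper lid is against its stop, with force rising at TCP y≈188. I'll back off, lift and move across to the lower pull.

Call:
{"method": "carry_out", "body": {
  "plan": [
    {"tx":0,"ty":-3,"tz":0,"rx":0,"ry":0,"rz":0},
    {"tx":0,"ty":-12,"tz":0,"rx":0,"ry":0,"rz":0},
    {"tx":0,"ty":0,"tz":20,"rx":0,"ry":0,"rz":0},
    {"tx":0,"ty":0,"tz":20,"rx":0,"ry":0,"rz":0},
    {"tx":-4,"ty":-40,"tz":0,"rx":0,"ry":0,"rz":0},
    {"tx":-4,"ty":-45,"tz":0,"rx":0,"ry":0,"rz":0},
    {"tx":-4,"ty":-45,"tz":0,"rx":0,"ry":0,"rz":0},
    {"tx":-4,"ty":-45,"tz":0,"rx":0,"ry":0,"rz":0},
    {"tx":-4,"ty":-45,"tz":0,"rx":0,"ry":0,"rz":0},
    {"tx":-4,"ty":-45,"tz":0,"rx":0,"ry":0,"rz":0},
    {"tx":-4,"ty":-45,"tz":0,"rx":0,"ry":0,"rz":0},
    {"tx":-3,"ty":-45,"tz":0,"rx":0,"ry":0,"rz":0}
  ]
}}

```text
time: 10.1
tool_pos: [543.2, -180.5, 145.9]
tcp_rot: [3.14, -0.001, 1.491]
contact_force: [0.6, 0.3, 0.0]
grip_width: 0.2
finger_force: 0.0
```

Call:
{"method": "carry_out", "body": {
  "plan": [
    {"tx":0,"ty":0,"tz":0,"rx":0,"ry":0,"rz":0},
    {"tx":0,"ty":0,"tz":0,"rx":0,"ry":0,"rz":0}
  ]
}}

```text
time: 10.3
tool_pos: [543.3, -179.5, 145.6]
tcp_rot: [3.141, -0.001, 1.488]
contact_force: [0.7, -0.1, 0.3]
grip_width: 0.3
finger_force: 0.0
```

```bash
python3 look.py k1
```

```text
[-0.00639489 -0.6053884   0.02501338] [ 543.56426206 -177.7338429   145.6543122 ]
```

View pics/k1.png

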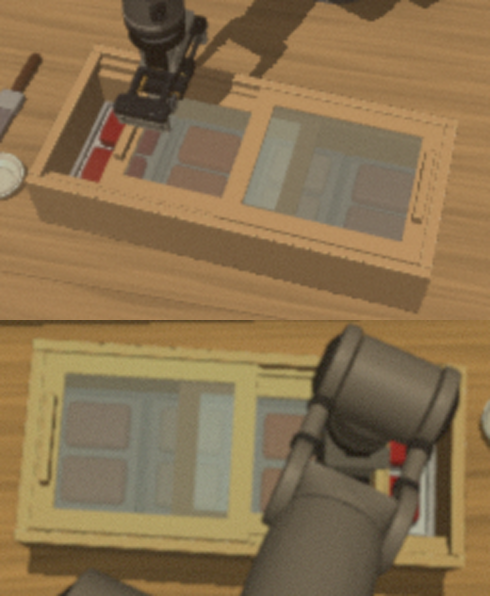

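The upper lid is fully home, with its pull at about (422,185) next to the +y end. The tool is now just on the +y side of the lower pull, so I'll move closer, go down and push.

Call:
{"method": "carry_out", "body": {
  "plan": [
    {"tx":-2,"ty":-16,"tz":0,"rx":0,"ry":0,"rz":0},
    {"tx":-1,"ty":-16,"tz":0,"rx":0,"ry":0,"rz":0},
    {"tx":0,"ty":0,"tz":0,"rx":0,"ry":0,"rz":0},
    {"tx":0,"ty":0,"tz":-20,"rx":0,"ry":0,"rz":0},
    {"tx":0,"ty":0,"tz":-20,"rx":0,"ry":0,"rz":0},
    {"tx":0,"ty":0,"tz":-8,"rx":0,"ry":0,"rz":0},
    {"tx":0,"ty":0,"tz":-4,"rx":0,"ry":0,"rz":0},
    {"tx":0,"ty":0,"tz":-3,"rx":0,"ry":0,"rz":0},
    {"tx":0,"ty":0,"tz":0,"rx":0,"ry":0,"rz":0}
  ]
}}

```text
time: 11.3
tool_pos: [540.8, -210.8, 91.1]
tcp_rot: [3.141, 0.0, 1.491]
contact_force: [0.4, 0.4, -0.4]
grip_width: 0.2
finger_force: 0.0
```

Call:
{"method": "carry_out", "body": {
  "plan": [
    {"tx":-0.2,"ty":-3,"tz":0,"rx":0,"ry":0,"rz":0},
    {"tx":-0.2,"ty":-3,"tz":0,"rx":0,"ry":0,"rz":0},
    {"tx":-0.2,"ty":-3,"tz":0,"rx":0,"ry":0,"rz":0},
    {"tx":-0.2,"ty":-3,"tz":0,"rx":0,"ry":0,"rz":0},
    {"tx":-0.2,"ty":-3,"tz":0,"rx":0,"ry":0,"rz":0},
    {"tx":-0.2,"ty":-3,"tz":0,"rx":0,"ry":0,"rz":0},
    {"tx":-0.2,"ty":-3,"tz":0,"rx":0,"ry":0,"rz":0}
  ]
}}

```text
time: 12.0
tool_pos: [539.2, -231.5, 90.8]
tcp_rot: [3.142, -0.001, 1.491]
contact_force: [0.8, 2.8, 1.9]
grip_width: 0.6
finger_force: 1.3
```

Call:
{"method": "carry_out", "body": {
  "plan": [
    {"tx":-0.4,"ty":-5,"tz":0,"rx":0,"ry":0,"rz":0},
    {"tx":-0.4,"ty":-5,"tz":0,"rx":0,"ry":0,"rz":0},
    {"tx":-0.4,"ty":-5,"tz":0,"rx":0,"ry":0,"rz":0},
    {"tx":-0.4,"ty":-5,"tz":0,"rx":0,"ry":0,"rz":0},
    {"tx":-0.4,"ty":-5,"tz":0,"rx":0,"ry":0,"rz":0},
    {"tx":-0.4,"ty":-5,"tz":0,"rx":0,"ry":0,"rz":0},
    {"tx":-0.4,"ty":-5,"tz":0,"rx":0,"ry":0,"rz":0},
    {"tx":-0.4,"ty":-5,"tz":0,"rx":0,"ry":0,"rz":0},
    {"tx":-0.4,"ty":-5,"tz":0,"rx":0,"ry":0,"rz":0},
    {"tx":-0.4,"ty":-5,"tz":0,"rx":0,"ry":0,"rz":0},
    {"tx":-0.4,"ty":-5,"tz":0,"rx":0,"ry":0,"rz":0},
    {"tx":-0.4,"ty":-5,"tz":0,"rx":0,"ry":0,"rz":0}
  ]
}}

```text
time: 13.2
tool_pos: [534.3, -292.1, 90.7]
tcp_rot: [3.142, -0.0, 1.491]
contact_force: [0.2, 3.6, 1.1]
grip_width: 0.3
finger_force: 1.4
```

Call:
{"method": "carry_out", "body": {
  "plan": [
    {"tx":-0.2,"ty":-2,"tz":0,"rx":0,"ry":0,"rz":0},
    {"tx":-0.2,"ty":-2,"tz":0,"rx":0,"ry":0,"rz":0},
    {"tx":-0.2,"ty":-2,"tz":0,"rx":0,"ry":0,"rz":0},
    {"tx":-0.2,"ty":-2,"tz":0,"rx":0,"ry":0,"rz":0},
    {"tx":-0.1,"ty":-1,"tz":0,"rx":0,"ry":0,"rz":0},
    {"tx":-0.1,"ty":-1,"tz":0,"rx":0,"ry":0,"rz":0},
    {"tx":-0.1,"ty":-1,"tz":0,"rx":0,"ry":0,"rz":0},
    {"tx":-0.1,"ty":-1,"tz":0,"rx":0,"ry":0,"rz":0}
  ]
}}

```text
time: 14.0
tool_pos: [533.1, -303.8, 90.7]
tcp_rot: [3.142, -0.0, 1.491]
contact_force: [1.0, 2.9, 0.8]
grip_width: 0.6
finger_force: 1.4
```

Call:
{"method": "carry_out", "body": {
  "plan": [
    {"tx":-0.1,"ty":-1,"tz":0,"rx":0,"ry":0,"rz":0},
    {"tx":-0.1,"ty":-1,"tz":0,"rx":0,"ry":0,"rz":0},
    {"tx":-0.1,"ty":-1,"tz":0,"rx":0,"ry":0,"rz":0},
    {"tx":-0.1,"ty":-1,"tz":0,"rx":0,"ry":0,"rz":0}
  ]
}}

```text
time: 14.4
tool_pos: [532.8, -307.8, 90.7]
tcp_rot: [3.142, -0.0, 1.491]
contact_force: [-0.2, 2.4, 0.9]
grip_width: 0.4
finger_force: 1.4
```

Call:
{"method": "carry_out", "body": {
  "plan": [
    {"tx":-0.1,"ty":-1,"tz":0,"rx":0,"ry":0,"rz":0},
    {"tx":-0.1,"ty":-1,"tz":0,"rx":0,"ry":0,"rz":0},
    {"tx":-0.1,"ty":-1,"tz":0,"rx":0,"ry":0,"rz":0}
  ]
}}

```text
time: 14.7
tool_pos: [532.6, -309.3, 90.6]
tcp_rot: [-3.141, -0.003, 1.491]
contact_force: [1.0, 10.7, 3.0]
grip_width: 0.2
finger_force: 5.1
```

Call:
{"method": "carry_out", "body": {
  "plan": [
    {"tx":-0.1,"ty":-1,"tz":0,"rx":0,"ry":0,"rz":0},
    {"tx":0,"ty":0,"tz":0,"rx":0,"ry":0,"rz":0}
  ]
}}

```text
time: 14.9
tool_pos: [532.6, -309.3, 90.7]
tcp_rot: [-3.141, -0.004, 1.491]
contact_force: [1.3, 11.1, 3.5]
grip_width: 0.4
finger_force: 5.6
```

Call:
{"method": "carry_out", "body": {
  "plan": [
    {"tx":0,"ty":3,"tz":0,"rx":0,"ry":0,"rz":0},
    {"tx":1,"ty":12,"tz":0,"rx":0,"ry":0,"rz":0},
    {"tx":0,"ty":0,"tz":20,"rx":0,"ry":0,"rz":0},
    {"tx":0,"ty":0,"tz":40,"rx":0,"ry":0,"rz":0},
    {"tx":0,"ty":0,"tz":40,"rx":0,"ry":0,"rz":0},
    {"tx":-35,"ty":0,"tz":10,"rx":0,"ry":0,"rz":0},
    {"tx":-40,"ty":0,"tz":0,"rx":0,"ry":0,"rz":0},
    {"tx":-40,"ty":0,"tz":0,"rx":0,"ry":0,"rz":0},
    {"tx":-40,"ty":0,"tz":0,"rx":0,"ry":0,"rz":0},
    {"tx":-40,"ty":0,"tz":0,"rx":0,"ry":0,"rz":0},
    {"tx":0,"ty":0,"tz":0,"rx":0,"ry":0,"rz":0}
  ]
}}

```text
time: 16.0
tool_pos: [334.6, -296.2, 200.8]
tcp_rot: [-3.14, 0.0, 1.488]
contact_force: [-0.4, -0.1, 0.2]
grip_width: 0.6
finger_force: 0.0
```

```bash
python3 look.py m1
```

```text
[ 0.30370511 -0.18146394  0.62343975] [ 338.08962671 -297.15334064  201.23292586]
```

View pics/m1.png

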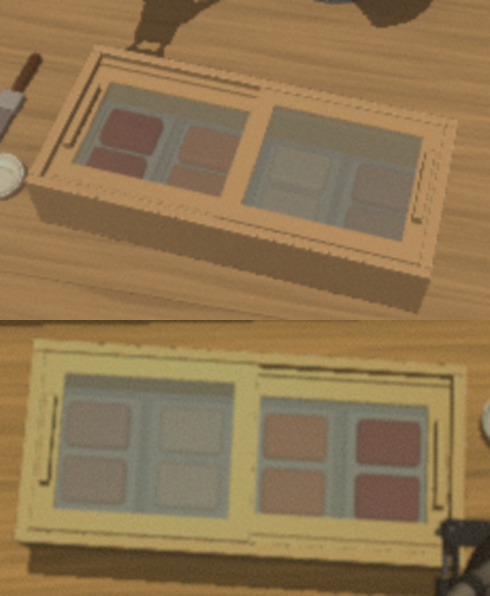

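Both lids are fully home: the pulls sit at about (50,440) and (436,465) in the top panel, and the case is completely covered. Handing in.

```bash
python3 -c "
from plant import bot
print(bot.close_job())"
```

```text
the job is handed in; nothing more can be done
None
```

Both glass lids were pushed gently home against their own ends of the case, which is now completely covered, with the arm clear and the cup, dish and brush not touched; the job is handed in, but no verdict came back.

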